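Close the glue press by one turn of its hand wheel

TASK

A pine batten with a freshly glued plywood strip on its far end sticks out of the mouth of the blue screw press. Push the batten's free end with the fingertips until the batten is fully home against the stop at the back of the press, then push the hand wheel round by its upright handle exactly one full turn clockwise as seen from above, no further, so that the handle is back over the spot where it started and the pad squeezes the strip. Only push: do not lift the batten; do not turn the wheel before the batten is home, and leave the other things where they are.

Things in the scene. Friction and masses are not known exactly. Their poses are not given: they have to be found in the camera images.
- press: Small blue screw press fixed to the worktop, bed 191 x 128 mm, two pillars, bridge 126 mm wide with its top at 114 mm (nuts to 124), black hand wheel above. Origin: on the screw axis at worktop level, z up. +x runs along the bed from its open mouth to the stop at the back; the bed spans x = -115 to +76 mm, its steel top at z = 24 mm. Fixed during a run; position and yaw vary.
- stop (a point): Middle of the face of the end stop, at bed height, 44 mm along the press's +x from the screw axis (same axes as the press). Two guide bars, 8 mm high with inner faces 16.5 mm either side of the middle, lead to it from the mouth. The batten is home when its strip end touches this face.
- wheel (a joint): Hand wheel angle, rad; grows clockwise seen from above, which lowers the pad. Starts between 0 and 1.5; at 0 the handle lies along the press's +x from the screw axis, at angle a it lies a clockwise from there. One turn (6.28) lowers screw, wheel and pad by 6 mm; no stop at one turn (thread ends at 9.5). Friction takes about 2.5 N at the handle; it stays where left and does not coast.
- grip: The wheel's only upright handle, standing over one of its three spokes: plain steel, round, 14 mm across at the foot, 20 mm at its widest, 43 mm tall, spinning freely on its pin. Origin: middle of its height, on its axis, 58 mm from the screw axis and about 177 mm above the worktop at first. The wheel rim's top lies 26 mm below this origin.
- hub (a point): Top of the hub of the hand wheel, on the screw axis, about 158 mm above the worktop at first, 19 mm below the middle of the handle. The wheel is black, 130 mm across outside, with three spokes. This point sinks 6 mm per turn.
- pad: Sprung pressure pad at the foot of the screw: steel plate 48 x 42 mm with a 4 mm rubber face. Origin: middle of its underside, which at first hangs 3 to 4.5 mm above the level of the strip's top; after one turn it presses on the strip with about 8 to 13 N.
- batten: Loose pine batten 170 x 30 x 14 mm (about 90 g) on the bed between the guide bars, with a plywood strip 52 x 29 x 8 mm glued on top of its far end. Origin: middle of its underside; +x runs along it toward the strip's end and the stop. It starts 30 to 50 mm short of the stop; home, its origin is 41 mm before the screw axis and its free end still overhangs the bed's front by 11 mm.
- batten_end (a point): Centre of the batten's free end face (30 mm wide, 14 mm high), which looks out of the mouth, 31 mm above the worktop, beyond the bed's edge. Axes as the batten. Pushed toward the press it slides with less than 1 N; home, it is 126 mm before the screw axis.
- glue_bottle: White plastic glue bottle, 38 mm across, 100 mm tall, standing behind the press; origin: middle of its foot. Bystander.
- screwdriver: Screwdriver with amber handle lying flat, 154 x 14 x 14 mm, right of the batten's free end; origin: middle of the underside. Bystander.
- flux_tin: Flat round tin of flux, 56 mm across, 22 mm high, right of the press; origin: middle of the underside. Bystander.
- van_body: Cream plastic model van body, 41 x 88 x 43 mm, standing behind and left of the press; origin: middle of the underside. Bystander.

How it is judged:
On the way, in this order (a step that is already met when the one before it is completed fails the run):
1. the batten is home against the stop, the wheel not yet turned (x of batten in the frame of press above -0.044 m and distance of hub from where it was at the start of the episode below 0.001 m), for 0.1 s.
2. the wheel is being pushed round clockwise by its handle (x of batten in the frame of press above -0.044 m and distance of hub from where it was at the start of the episode above 0.002 m and contact force between the fingers and grip above 0.3 N).
3. the wheel has made one full turn (x of batten in the frame of press above -0.044 m and distance of hub from where it was at the start of the episode above 0.00562 m and value of joint wheel above 5.5 rad).
At the end, for the whole second after the job is handed in: The batten lies flat in the press within 3 mm of the stop, the wheel stands one turn clockwise from its start to within about 20 degrees, and the pad presses on the plywood strip (all of step 3 and distance of hub from where it was at the start of the episode below 0.00638 m and contact force between pad and batten above 2 N and height (world z) of batten below 0.028 m and angle between batten's own z axis and vertical below 0.05 rad and linear speed of batten below 0.01 m/s); the robot touches nothing.
It fails at once if the batten is lifted or tipped (height (world z) of batten above 0.034 m or angle between batten's own z axis and vertical above 0.15 rad).
It fails at once if the wheel is turned before the batten is home (x of batten in the frame of press below -0.047 m and distance of hub from where it was at the start of the episode above 0.001 m).
It fails at once if the wheel is turned backwards (value of joint wheel below -0.2 rad).
It fails at once if the wheel is turned well past one turn (more than 35 degrees) (distance of hub from where it was at the start of the episode above 0.0066 m).
It fails at once if a bystander is pushed away or knocked over (distance of any of glue_bottle, screwdriver, flux_tin, van_body from where it was at the start of the episode above 0.02 m or angle between glue_bottle's own z axis and vertical above 0.4 rad).
It also fails if it takes over 61 s, if anything falls off the work surface, if the arm or the gripper's body presses on something with over 40 N, if the wrist force passes 120 N, or if a joint passes its speed limit or range.

ROBOT

A 6-joint arm with a two-finger parallel gripper is mounted at the origin on a cart in front of the work surface, level with it; the furniture and walls round the work are solid. World frame = base frame: x ahead of the robot, y to its left, z up, the work surface at z = 0. Lengths are in m, angles in rad, forces in N, time in s.
With the tool pointing down it reaches from about 0.35 to 0.775 m from the base axis. Payload 7.3 kg.
Tool frame: the origin (TCP) lies at the very end of the fingers, on their centre line; the grasp point (between the pads) lies 19 mm behind it; z points along the fingers, y is the line along which they close (so a half turn about z gives the same grasp; the last joint's range is limited). The gripper opens to 92 mm and grips with 3 to 60 N. Pads are 19 mm wide; open, the fingers measure 130 mm over their backs; the gripper's body (75 mm by 190 mm) begins 47 mm behind the grasp point.
Start: joints at [1.028, 0.342, 1.524, -0, 1.275, -0.146], TCP at [0.203, 0.484, 0.227] pointing down, gripper open.
Joint ranges: [-2.53, 2.53], [-0.77, 2.02], [0.04, 2.7], [-1, 4.14], [0.28, 2.66], [-3.11, 3.11]. Speed limits (rad/s): [2.57, 2.57, 3.14, 3.14, 3.14, 3.14].

INTERFACE

Orientations are given as [roll, pitch, yaw] about the fixed x, y, z axes, in that order (R = Rz(yaw) Ry(pitch) Rx(roll)).
In Python, from cell import robot gives the robot as it stands. The module is installed in compiled form; this text tells all that it offers.
- The arm moves only by the tool arm_command, never from a script. Its argument "moves" is a list of rows, each a list of 3 entries, a list of its own where there are three numbers: the shift along the tool's x, y, z in m, then the turn, a rotation vector about the tool's x, y, z in rad, then the finger opening in m, from 0 to 0.0918. In form: [[[dx, dy, dz], [ax, ay, az], claw], ...]. A call has exactly 5 rows; each row is the pose to reach, as a shift and turn from the pose commanded when the call began, along the tool's axes at that moment; what a row does not reach only later rows make up. A row lasts 1/10 s, in which the tool goes at most 50 mm and 8.59 degrees, less where a joint would pass 70% of its speed; a pose out of reach is approached as far as the arm can. A call with a gripper value outside its range is refused whole. The fingers move at their own pace and stop on an object; "squeeze" is the grip in N (left out, the last holds). Time passes only in rows, so rows that repeat a pose let the fingers close, or fill a call up. It gives the time, the measured TCP pose, the force, the opening and the grip force at its end, in the units of the state.
- robot.observe(): the state, without advancing time (a new reading comes with each control period).
- robot.read_camera(name): name is "scene" or "top"; returns the picture (420x560x3 uint8, red, green, blue); there is no depth.
- robot.camera_model(name): a dict with "fx", "fy", "cx", "cy" (pixels), "R" (3x3) and "t" (3): a world point X has camera coordinates R X + t. Camera axes: x right, y down, z forward; pixel columns grow to the right and rows downward; lengths in m; the calibration is good to about 2 mm. A picture is of the moment at which its call begins. camera_model takes no time and is no camera call.
- robot.hand_in(): hands the job in; it is judged then, once.
The state is a dict: "time": time; "qpos": joint angles; "qvel": joint speeds; "joint_efforts": joint torques, N m; "tool_pos": TCP position; "tool_rot": TCP orientation; "contact_force": force on the tool from outside, world axes, zero at the start; "torque": the same for the moment, N m; "opening": finger opening in m; "grip_force": force on a finger pad.
Only numpy, scipy, OpenCV 4.12 (cv2) and the standard library are available. Lean on these libraries where they do the work, as an engineer would, in place of code of your own. Each camera call takes 0.05 s, during which the arm holds its last target. There are 200 camera calls.

## Working session

There is one attempt and no reset: what is moved stays moved. The work goes in short steps, Python scripts to look and compute and a tool call to move; the robot and the scene stay as the last step left them, time stands still between calls to the robot, and variables do not carry over. Pictures are saved under pics/ and viewed, at most 10 in all, crops included, and the job is handed in when it is done.

Besides the shell and the picture viewer there is one more tool, called after "Request:" as name(argument=value, ...), one argument or row to a line, values as JSON. arm_command: Moves the arm, as the interface text tells. Its arguments: {"type":"object","properties":{"moves":{"type":"array"},"squeeze":{"type":"number"}},"required":["moves"]}

```bash
mkdir -p pics; python3 - <<'E'
from cell import robot
import cv2
for n in("scene","top"):
    im=robot.read_camera(n); cv2.imwrite(f"pics/{n}0.png",im[:,:,::-1])
    m=robot.camera_model(n); print(n,m)
o=robot.observe(); print(o)
E
```

```text
scene {'fx': 423.22978069350023, 'fy': 423.22978069350023, 'cx': 282.27700763597295, 'cy': 213.8084334410019, 'R': array([[ 0.58327574, -0.81205341,  0.01893866],
       [-0.32086992, -0.25176613, -0.91304782],
       [ 0.7462117 ,  0.5264818 , -0.40741258]]), 't': array([-0.22650279,  0.33092829,  0.68661029])}
top {'fx': 432.97679854360945, 'fy': 432.97679854360945, 'cx': 275.63580018248337, 'cy': 212.04896384792636, 'R': array([[ 3.16366043e-02, -9.99499394e-01,  2.93851289e-04],
       [-9.69859857e-01, -3.07695035e-02, -2.41712837e-01],
       [ 2.41600875e-01,  7.36197880e-03, -9.70347782e-01]]), 't': array([0.11512322, 0.59133118, 0.94272015])}
{'time': 0.1, 'qpos': array([ 1.02802234e+00,  3.42637921e-01,  1.52489685e+00, -2.68593257e-05,
        1.27535207e+00, -1.45989469e-01]), 'qvel': array([ 0.00060665, -0.0022858 , -0.00103541,  0.00035292, -0.00133709,
       -0.00057843]), 'joint_efforts': array([ 7.60205112e-04, -4.32005632e+01, -2.44692260e+01,  7.18242559e-02,
        5.25987719e-02, -7.71590885e-05]), 'tool_pos': array([0.2026942 , 0.48392687, 0.22613089]), 'tool_rot': array([-3.14030850e+00, -1.62855124e-04,  2.74481587e+00]), 'contact_force': array([ 0.49897091, -0.34947442, -0.12802339]), 'torque': array([0.07825702, 0.02989837, 0.01540274]), 'grip_force': 0.0, 'opening': 0.09189586419788015}
```

View pics/scene0.png

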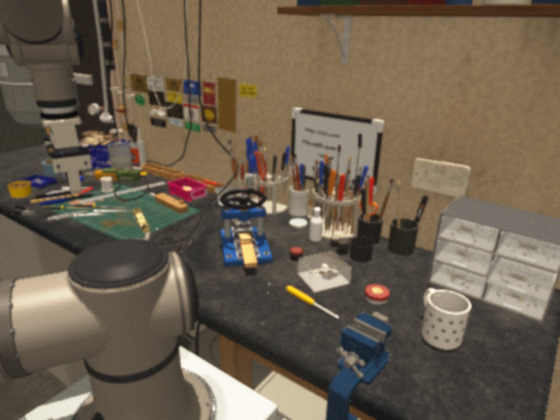

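View pics/top0.png

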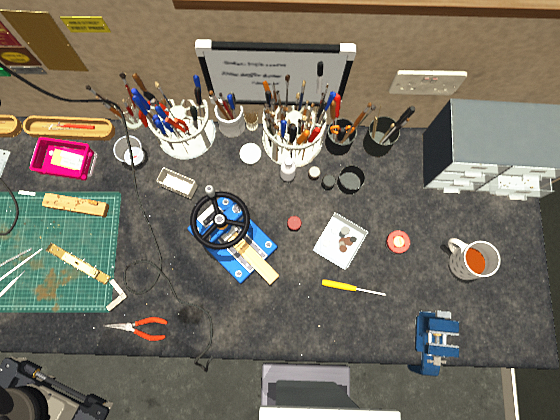

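The scene view shows the blue press at about (245,235) with its batten pointing at the camera. The top view shows the wheel centred at about (220,220), the handle near (210,190) and the batten's free end near (272,275).

```bash
cat > h.py <<'E'
import numpy as np
from cell import robot
M={n:robot.camera_model(n) for n in("scene","top")}
def ray(n,u,v):
    m=M[n];d=m["R"].T@np.array([(u-m["cx"])/m["fx"],(v-m["cy"])/m["fy"],1]);return -m["R"].T@m["t"],d
def onz(n,u,v,z):
    c,d=ray(n,u,v);return c+d*(z-c[2])/d[2]
def proj(n,X):
    m=M[n];p=m["R"]@np.asarray(X)+m["t"];return np.array([m["fx"]*p[0]/p[2]+m["cx"],m["fy"]*p[1]/p[2]+m["cy"]])
E
python3 - <<'E'
import cv2,numpy as np
from h import *
a=cv2.imread("pics/top0.png")[175:295,180:290]; b=cv2.imread("pics/scene0.png")[180:280,205:285]
a=cv2.resize(a,None,fx=5,fy=5,interpolation=cv2.INTER_CUBIC);b=cv2.resize(b,None,fx=3,fy=3,interpolation=cv2.INTER_CUBIC)
c=np.zeros((600,790,3),np.uint8);c[:600,:550]=a;c[:300,550:790]=b;cv2.imwrite("pics/crop.png",c)
im=cv2.imread("pics/top0.png");hsv=cv2.cvtColor(im,cv2.COLOR_BGR2HSV)
# wood of batten outside of wheel
m=cv2.inRange(hsv,(10,50,120),(28,200,255));m[:225]=0;m[290:]=0;m[:,:225]=0;m[:,285:]=0
cs=cv2.findContours(m,cv2.RETR_EXTERNAL,cv2.CHAIN_APPROX_NONE)[0];k=max(cs,key=cv2.contourArea)
print("batten",cv2.minAreaRect(k),cv2.boxPoints(cv2.minAreaRect(k)).tolist())
for p in cv2.boxPoints(cv2.minAreaRect(k)):print(onz("top",*p,0.038))
# blue bed
m=cv2.inRange(hsv,(100,130,60),(125,255,255));m[:185]=0;m[290:]=0;m[:,:180]=0;m[:,290:]=0
p=np.argwhere(m)[:,::-1].astype(np.float32);r=cv2.minAreaRect(p);print("blue",r,cv2.boxPoints(r).tolist())
# dark wheel
m=cv2.inRange(hsv,(0,0,0),(180,255,45));m[:185]=0;m[256:]=0;m[:,:185]=0;m[:,255:]=0
cs=cv2.findContours(m,cv2.RETR_EXTERNAL,cv2.CHAIN_APPROX_NONE)[0]
for k in sorted(cs,key=cv2.contourArea)[-2:]:
    if len(k)>5:
        e=cv2.fitEllipse(k);print("wheel",e,onz("top",*e[0],0.147))
E
```

```text
batten ((244.00001525878906, 248.50001525878906), (13.435027122497559, 13.435027122497559), 45.0) [[234.50001525878906, 248.50001525878906], [244.00001525878906, 239.00001525878906], [253.50001525878906, 248.50001525878906], [244.00001525878906, 258.0]]
[0.50363431 0.22896444 0.038     ]
[0.52724243 0.20752376 0.038     ]
[0.50506527 0.1838237  0.038     ]
[0.48170098 0.20527671 0.038     ]
blue ((232.36514282226562, 237.64840698242188), (77.31436920166016, 53.30369567871094), 46.0809211730957) [[186.35304260253906, 228.28970336914062], [224.74876403808594, 191.31602478027344], [278.37725830078125, 247.00711059570312], [239.9815216064453, 283.98077392578125]]
wheel ((219.7985076904297, 220.21583557128906), (52.40117645263672, 54.425048828125), 66.09882354736328) [0.54687751 0.25305316 0.147     ]
```

View pics/crop.png

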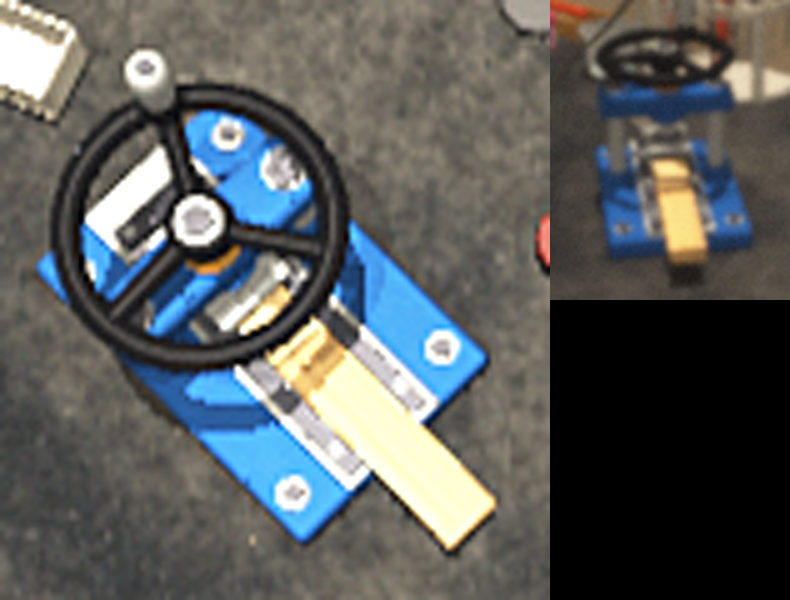

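The crop (5x, offset 180,175) shows the hub at px (220,218.8), the handle top at (209.4,188) and foot at (211.6,196.6). The batten end's top corners are (279.4,275.4) and (270,285), and the bed's front corners are (277.4,246.4) and (241,283.2).

```bash
python3 - <<'E'
from h import *
np.set_printoptions(precision=4,suppress=True)
f=lambda x,y,z:onz("top",180+(x+.5)/5-.5,175+(y+.5)/5-.5,z)
hub=f(200,219,.158);print("hub",hub)
gt=f(147,65,.1985);gf=f(158,108,.152);print("grip",gt,gf)
e1=f(497,502,.038);e2=f(450,550,.038);print("end",e1,e2,(e1+e2)/2,np.linalg.norm(e1-e2))
b1=f(487,357,.024);b2=f(305,541,.024);print("bedfront",b1,b2,(b1+b2)/2,np.linalg.norm(b1-b2))
w=np.array([.5469,.2531,.147]);bm=(b1+b2)/2
dd=lambda a,b:np.degrees(np.arctan2(*(b-a)[1::-1]))
print("yaws: front perp",dd(b1,b2)-90,"hub-bedfront",dd(bm,hub),np.linalg.norm((hub-bm)[:2]),"end->hub",dd((e1+e2)/2,hub))
print("batten left edge",dd(f(450,550,.038),f(372,470,.038)), "bed left",dd(f(305,541,.024),f(42,270,.024)),"bed right",dd(b1,f(352,222,.024)))
print("grip ang",dd(hub,gt),dd(hub,gf),[np.linalg.norm((g-hub)[:2]) for g in(gt,gf)])
# scene: hub
for n,p in(("hub",hub),("grip",gt),("end",(e1+e2)/2)):print(n,proj("scene",p))
# bystanders
for n,u,v,z in(("driver handle",323,284,.01),("tip",386,294,.01),("tin",398,241,.02),("bottle",288,170,.1),("white box",177,181,.04),("red",294,223,.02)):print(n,onz("top",u,v,z))
E
```

```text
hub [0.5484 0.2522 0.158 ]
grip [0.6039 0.2726 0.1985] [0.5987 0.2744 0.152 ]
end [0.4444 0.1214 0.038 ] [0.4214 0.1426 0.038 ] [0.4329 0.132  0.038 ] 0.031244306112421003
bedfront [0.5152 0.1282 0.024 ] [0.4246 0.2115 0.024 ] [0.4699 0.1698 0.024 ] 0.12308432382425664
yaws: front perp 47.41320975630609 hub-bedfront 46.375794532003894 0.11375926886307686 end->hub 46.154604938996926
batten left edge 46.49511989667093 bed left 46.80131159756552 bed right 46.48416557306682
grip ang 20.206845646679515 23.83098946415414 [np.float64(0.05915370318304246), np.float64(0.05499924441006615)]
hub [242.8472 194.6214]
grip [249.8588 174.0514]
end [250.2604 263.1873]
driver handle [0.4291 0.0153 0.01  ]
tip [ 0.4103 -0.1348  0.01  ]
tin [ 0.5374 -0.1652  0.02  ]
bottle [0.6826 0.1079 0.1   ]
white box [0.6666 0.3797 0.04  ]
red [0.5742 0.0883 0.02  ]
```

Request:
arm_command(
  moves=[
    [[-0.037, -0.03, 0], [0, 0, 0.145], 0],
    [[-0.074, -0.06, 0], [0, 0, 0.29], 0],
    [[-0.111, -0.09, 0], [0, 0, 0.435], 0],
    [[-0.148, -0.12, 0], [0, 0, 0.58], 0],
    [[-0.185, -0.15, 0], [0, 0, 0.725], 0],
  ],
)

```text
time: 0.6
tool_pos: [0.3158, 0.2726, 0.2266]
tool_rot: [-3.141, 0.0, 2.014]
contact_force: [1.3, -0.3, 0.7]
opening: 0.0565
grip_force: 0.0
```

```bash
cat >> h.py <<'E'
from scipy.spatial.transform import Rotation as Ro
np.set_printoptions(precision=4,suppress=True)
H=np.array([.548,.252]);YP=np.radians(46.5)
def to(p,yaw):
    o=robot.observe();A=Ro.from_euler('xyz',o["tool_rot"]);B=Ro.from_euler('xyz',[np.pi,0,yaw])
    print("t",o["time"],"pos",o["tool_pos"],o["tool_rot"],"F",o["contact_force"],"open",o["opening"])
    print("shift",A.inv().apply(np.array(p)-o["tool_pos"]),"turn",(A.inv()*B).as_rotvec())
E
python3 -c "
from h import *
to([.4054,.103,.1],YP)"
```

```text
t 0.6 pos [0.3158 0.2726 0.2266] [-3.1415  0.0001  2.0144] F [ 1.3438 -0.2565  0.703 ] open 0.056515113679759185
shift [-0.1917  0.0081  0.1266] turn [-0.0001  0.0001  1.2028]
```

Request:
arm_command(
  moves=[
    [[-0.04, 0.002, 0], [0, 0, 0.145], 0],
    [[-0.08, 0.004, 0.01], [0, 0, 0.29], 0],
    [[-0.12, 0.006, 0.03], [0, 0, 0.435], 0],
    [[-0.16, 0.007, 0.05], [0, 0, 0.58], 0],
    [[-0.192, 0.008, 0.08], [0, 0, 0.725], 0],
  ],
)

```text
time: 1.1
tool_pos: [0.4076, 0.103, 0.1468]
tool_rot: [3.139, -0.001, 1.288]
contact_force: [1.3, 0.6, 0.3]
opening: 0.0166
grip_force: 0.0
```

```bash
python3 -c "
from h import *
to([.4054,.103,.02],YP)"
```

```text
t 1.1 pos [0.4076 0.103  0.1468] [ 3.1387 -0.001   1.2879] F [1.2943 0.5942 0.2594] open 0.01655580997585981
shift [-0.0008 -0.0025  0.1268] turn [ 0.0026 -0.0017  0.4763]
```

Request:
arm_command(
  moves=[
    [[0, -0.001, 0.02], [0, 0, 0.14], 0],
    [[0, -0.002, 0.05], [0, 0, 0.28], 0],
    [[0, -0.002, 0.08], [0, 0, 0.42], 0],
    [[0, -0.002, 0.11], [0, 0, 0.476], 0],
    [[0, -0.002, 0.126], [0, 0, 0.476], 0],
  ],
)

```text
time: 1.6
tool_pos: [0.4028, 0.1053, 0.0186]
tool_rot: [-3.139, 0.002, 0.817]
contact_force: [0.5, 0.1, 0.8]
opening: 0.0005
grip_force: 0.0
```

```bash
python3 - <<'E'
from h import *
import cv2
a=robot.read_camera("top")[175:315,180:310,::-1]
b=robot.read_camera("scene")[180:300,190:290,::-1]
c=np.zeros((560,790,3),np.uint8);c[:560,:520]=cv2.resize(a,None,fx=4,fy=4);c[:324,520:790]=cv2.resize(b,None,fx=2.7,fy=2.7)[:324];cv2.imwrite("pics/c2.png",c)
to([*(H-.1355*np.array([np.cos(YP),np.sin(YP)])),.02],YP)
E
```

```text
t 1.7 pos [0.4025 0.1053 0.0188] [-3.1381  0.0036  0.8187] F [ 0.4273 -0.0794  0.1315] open 0.00047833639858737
shift [ 0.0711  0.0051 -0.0014] turn [-0.0035  0.0037  0.0071]
```

View pics/c2.png

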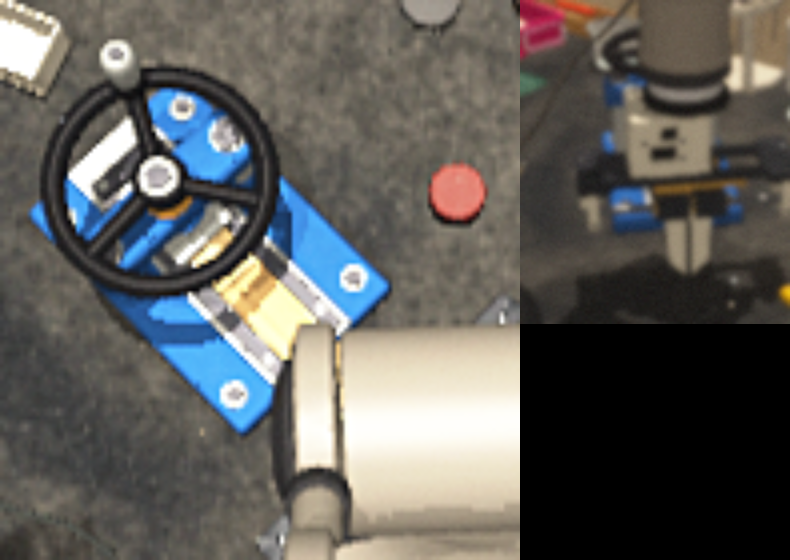

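The top crop shows the wheel and press unmoved, with the wrist over the batten's end. The scene crop shows the closed fingertips low in front of the batten.

Request:
arm_command(
  moves=[
    [[0.01, 0.004, -0.001], [0, 0, 0.007], 0],
    [[0.02, 0.005, -0.001], [0, 0, 0.007], 0],
    [[0.032, 0.005, -0.001], [0, 0, 0.007], 0],
    [[0.044, 0.005, -0.001], [0, 0, 0.007], 0],
    [[0.055, 0.005, -0.001], [0, 0, 0.007], 0],
  ],
)

```text
time: 2.2
tool_pos: [0.4464, 0.1432, 0.0222]
tool_rot: [3.141, -0.001, 0.812]
contact_force: [-0.6, -1.5, 0.9]
opening: 0.0001
grip_force: 0.6
```

Request:
arm_command(
  moves=[
    [[0.002, 0, 0], [0, 0, 0], 0],
    [[0.004, 0, 0], [0, 0, 0], 0],
    [[0.006, 0, 0], [0, 0, 0], 0],
    [[0.008, 0, 0], [0, 0, 0], 0],
    [[0.01, 0, 0], [0, 0, 0], 0],
  ],
)

```text
time: 2.7
tool_pos: [0.4522, 0.1494, 0.0217]
tool_rot: [-3.141, 0.0, 0.811]
contact_force: [0.0, -0.3, -0.1]
opening: 0.0005
grip_force: 0.2
```

Request:
arm_command(
  moves=[
    [[0.001, 0, 0], [0, 0, 0], 0],
    [[0.002, 0, 0], [0, 0, 0], 0],
    [[0.003, 0, 0], [0, 0, 0], 0],
    [[0.004, 0, 0], [0, 0, 0], 0],
    [[0.005, 0, 0], [0, 0, 0], 0],
  ],
)

```text
time: 3.2
tool_pos: [0.4557, 0.1531, 0.0217]
tool_rot: [-3.142, -0.0, 0.812]
contact_force: [0.0, -0.7, 0.2]
opening: 0.0006
grip_force: 0.2
```

Request:
arm_command(
  moves=[
    [[0.0005, 0, 0], [0, 0, 0], 0],
    [[0.001, 0, 0], [0, 0, 0], 0],
    [[0.0015, 0, 0], [0, 0, 0], 0],
    [[0.002, 0, 0], [0, 0, 0], 0],
    [[0.0025, 0, 0], [0, 0, 0], 0],
  ],
)

```text
time: 3.7
tool_pos: [0.4564, 0.1539, 0.0217]
tool_rot: [-3.141, 0.003, 0.812]
contact_force: [-3.9, -9.6, 5.4]
opening: 0.0
grip_force: 4.8
```

Firm contact at about 10 N means the batten is home. Next I back off and rise.

Request:
arm_command(
  moves=[
    [[-0.015, 0, 0], [0, 0, 0], 0],
    [[-0.045, 0, 0], [0, 0, 0], 0],
    [[-0.06, 0, -0.04], [0, 0, 0.1], 0],
    [[-0.06, 0, -0.085], [0, 0, 0.24], 0],
    [[-0.06, 0, -0.13], [0, 0, 0.38], 0],
  ],
)

```text
time: 4.2
tool_pos: [0.4156, 0.1111, 0.1532]
tool_rot: [-3.141, 0.0, 0.425]
contact_force: [1.5, -0.7, -0.4]
opening: 0.0004
grip_force: 0.0
```

Request:
arm_command(
  moves=[
    [[0, 0, -0.045], [0, 0, 0.14], 0],
    [[0, 0, -0.09], [0, 0, 0.28], 0],
    [[0.03, 0, -0.11], [0, 0, 0.43], 0],
    [[0.06, 0, -0.115], [0, 0, 0.43], 0],
    [[0.09, 0, -0.115], [0, 0, 0.43], 0],
  ],
)

```text
time: 4.7
tool_pos: [0.4995, 0.1497, 0.2686]
tool_rot: [-3.141, -0.004, 0.001]
contact_force: [0.0, -0.3, -0.2]
opening: 0.0002
grip_force: 0.0
```

```bash
sed -i 's/H=np.array(.*;YP/H=np.array([.549,.252]);YP/' h.py; python3 - <<'E'
from h import *
a=np.radians(80)
to([*(H+.058*np.array([np.cos(a),np.sin(a)])),.162],0)
E
```

```text
t 4.7 pos [0.4995 0.1497 0.2686] [-3.1406 -0.0043  0.0015] F [ 0.026  -0.2697 -0.1855] open 0.00016201213818039953
shift [ 0.0594 -0.1592  0.1071] turn [-0.001  -0.0043  0.0015]
```

Request:
arm_command(
  moves=[
    [[0.015, -0.04, 0], [0, 0, 0], 0],
    [[0.03, -0.08, 0], [0, 0, 0], 0],
    [[0.045, -0.12, 0], [0, 0, 0], 0],
    [[0.0595, -0.159, 0], [0, 0, 0], 0],
    [[0.0595, -0.159, 0.03], [0, 0, 0], 0],
  ],
)

```text
time: 5.2
tool_pos: [0.56, 0.3138, 0.2398]
tool_rot: [-3.136, -0.01, 0.006]
contact_force: [0.8, 0.3, -0.0]
opening: 0.0005
grip_force: 0.0
```

```bash
python3 - <<'E'
from h import *
import cv2
a=robot.read_camera("top")[100:310,150:310,::-1]
b=robot.read_camera("scene")[120:280,190:310,::-1]
c=np.zeros((600,790,3),np.uint8);c[:588,:448]=cv2.resize(a,None,fx=2.8,fy=2.8);c[:448,450:786]=cv2.resize(b,None,fx=2.8,fy=2.8);cv2.imwrite("pics/c3.png",c)
a=np.radians(80)
to([*(H+.058*np.array([np.cos(a),np.sin(a)])),.162],0)
E
```

```text
t 5.3 pos [0.5553 0.3086 0.2323] [3.1389 0.0073 0.0035] F [-0.8803 -0.7179 -0.7628] open 0.0005310904888276158
shift [ 0.0043 -0.0007  0.0702] turn [0.0027 0.0073 0.0035]
```

View pics/c3.png

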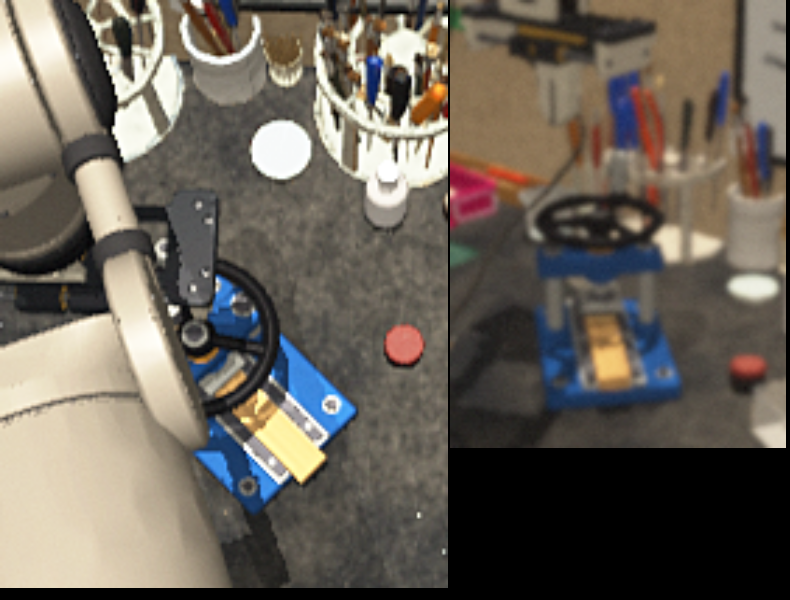

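The batten is home with only a short overhang left, and the wheel looks unturned. The hand hovers behind the handle, so I descend.

Request:
arm_command(
  moves=[
    [[0.002, 0, 0.02], [0, 0, 0], 0],
    [[0.002, 0, 0.04], [0, 0, 0], 0],
    [[0.002, 0, 0.06], [0, 0, 0], 0],
    [[0.002, 0, 0.069], [0, 0, 0], 0],
    [[0.002, 0, 0.069], [0, 0, 0], 0],
  ],
)

```text
time: 5.8
tool_pos: [0.5586, 0.3073, 0.1672]
tool_rot: [3.141, 0.002, 0.001]
contact_force: [0.7, 0.8, 0.3]
opening: 0.0004
grip_force: 0.0
```

```bash
cat >> h.py <<'E'
def arc(a0,a1,n,r=.058,dz=0):
    "offsets in tool axes (yaw 0: x world x, y -world y, z down) for block on the circle from a0 to a1 deg"
    o=robot.observe();p=o["tool_pos"];print("t",o["time"],p,o["tool_rot"],"ang",np.degrees(np.arctan2(*(p[:2]-H)[::-1])),"r",np.hypot(*(p[:2]-H)),"F",o["contact_force"])
    A=Ro.from_euler('xyz',[np.pi,0,0])
    for a in np.linspace(a0,a1,n+1)[1:]:
        c=np.radians(a);print(round(a),A.apply([H[0]+r*np.cos(c)-p[0],H[1]+r*np.sin(c)-p[1],0]).round(4))
E
python3 -c "
from h import *
arc(80,-40,10)
# handle shape: which block centre angle touches the handle, per handle angle
"
```

```text
t 5.8 [0.5586 0.3073 0.1672] [3.1409 0.002  0.0009] ang 80.11235957626658 r 0.05617600133044505 F [0.7094 0.7618 0.3336]
68 [ 0.0121  0.0016 -0.    ]
56 [ 0.0228  0.0073 -0.    ]
44 [ 0.0321  0.0151 -0.    ]
32 [ 0.0395  0.0246 -0.    ]
20 [ 0.0449  0.0355 -0.    ]
8 [ 0.0478  0.0473 -0.    ]
-4 [ 0.0482  0.0594 -0.    ]
-16 [ 0.0461  0.0713 -0.    ]
-28 [ 0.0416  0.0826 -0.    ]
-40 [ 0.0348  0.0926 -0.    ]
```

Request:
arm_command(
  moves=[
    [[0.012, 0.002, 0.001], [0, 0, 0], 0],
    [[0.023, 0.007, 0.002], [0, 0, 0], 0],
    [[0.032, 0.015, 0.003], [0, 0, 0], 0],
    [[0.04, 0.025, 0.003], [0, 0, 0], 0],
    [[0.045, 0.036, 0.003], [0, 0, 0], 0],
  ],
)

```text
time: 6.3
tool_pos: [0.6051, 0.2715, 0.1652]
tool_rot: [-3.141, -0.001, 0.002]
contact_force: [-0.3, 1.6, 1.4]
opening: 0.0003
grip_force: 1.4
```

```bash
python3 -c "
from h import *
arc(20,-40,5)"
```

```text
t 6.3 [0.6051 0.2715 0.1652] [-3.1408 -0.001   0.0016] ang 19.178102648481506 r 0.05941317943132646 F [-0.3075  1.5804  1.3683]
8 [ 0.0013  0.0114 -0.    ]
-4 [ 0.0017  0.0236 -0.    ]
-16 [-0.0004  0.0355 -0.    ]
-28 [-0.0049  0.0467 -0.    ]
-40 [-0.0117  0.0568 -0.    ]
```

Request:
arm_command(
  moves=[
    [[0.001, 0.011, 0], [0, 0, 0], 0],
    [[0.001, 0.023, 0.001], [0, 0, 0], 0],
    [[-0.001, 0.035, 0.001], [0, 0, 0], 0],
    [[-0.005, 0.047, 0.002], [0, 0, 0], 0],
    [[-0.012, 0.057, 0.002], [0, 0, 0], 0],
  ],
)

```text
time: 6.8
tool_pos: [0.5925, 0.2133, 0.1628]
tool_rot: [3.141, -0.001, 0.001]
contact_force: [2.1, -0.3, -0.4]
opening: 0.0003
grip_force: 1.3
```

```bash
python3 -c "
from h import *
arc(-40,-100,5)"
```

```text
t 6.8 [0.5925 0.2133 0.1628] [ 3.1407 -0.0013  0.0012] ang -41.672698179195244 r 0.058194882965376615 F [ 2.0762 -0.2609 -0.419 ]
-52 [-0.0078  0.007  -0.    ]
-64 [-0.018   0.0134 -0.    ]
-76 [-0.0294  0.0176 -0.    ]
-88 [-0.0414  0.0193 -0.    ]
-100 [-0.0535  0.0184 -0.    ]
```

Request:
arm_command(
  moves=[
    [[-0.008, 0.007, 0], [0, 0, 0], 0],
    [[-0.018, 0.013, 0], [0, 0, 0], 0],
    [[-0.029, 0.018, 0.001], [0, 0, 0], 0],
    [[-0.041, 0.019, 0.001], [0, 0, 0], 0],
    [[-0.053, 0.018, 0.001], [0, 0, 0], 0],
  ],
)

```text
time: 7.3
tool_pos: [0.5389, 0.1955, 0.1616]
tool_rot: [3.141, -0.001, 0.001]
contact_force: [3.2, 0.6, -2.0]
opening: 0.0004
grip_force: 1.7
```

```bash
python3 -c "
from h import *
arc(-100,-160,5)"
```

```text
t 7.3 [0.5389 0.1955 0.1616] [ 3.1406 -0.0008  0.0009] ang -100.17525034666718 r 0.05741484323708957 F [ 3.189   0.5849 -1.9917]
-112 [-0.0116 -0.0027  0.    ]
-124 [-0.0223 -0.0084  0.    ]
-136 [-0.0316 -0.0162  0.    ]
-148 [-0.039  -0.0258  0.    ]
-160 [-0.0444 -0.0367  0.    ]
```

Request:
arm_command(
  moves=[
    [[-0.012, -0.003, 0], [0, 0, 0], 0],
    [[-0.022, -0.008, 0], [0, 0, 0], 0],
    [[-0.032, -0.016, 0.001], [0, 0, 0], 0],
    [[-0.039, -0.026, 0.001], [0, 0, 0], 0],
    [[-0.044, -0.037, 0.001], [0, 0, 0], 0],
  ],
)

```text
time: 7.8
tool_pos: [0.494, 0.2344, 0.1605]
tool_rot: [3.141, 0.001, 0.002]
contact_force: [-0.5, -2.3, 0.6]
opening: 0.0004
grip_force: 1.3
```

```bash
python3 -c "
from h import *
arc(-160,-220,5)"
```

```text
t 7.8 [0.494  0.2344 0.1605] [3.1408 0.0014 0.0019] ang -162.259349700196 r 0.05771343541455521 F [-0.5215 -2.3369  0.6182]
-172 [-0.0025 -0.0095  0.    ]
-184 [-0.0029 -0.0216  0.    ]
-196 [-0.0008 -0.0336  0.    ]
-208 [ 0.0038 -0.0448  0.    ]
-220 [ 0.0105 -0.0549  0.    ]
```

Request:
arm_command(
  moves=[
    [[-0.003, -0.01, 0], [0, 0, 0], 0],
    [[-0.003, -0.022, 0], [0, 0, 0], 0],
    [[-0.001, -0.034, 0.001], [0, 0, 0], 0],
    [[0.004, -0.045, 0.001], [0, 0, 0], 0],
    [[0.01, -0.055, 0.001], [0, 0, 0], 0],
  ],
)

```text
time: 8.3
tool_pos: [0.505, 0.2906, 0.1595]
tool_rot: [-3.141, 0.001, 0.002]
contact_force: [-2.1, -1.6, -0.2]
opening: 0.0005
grip_force: 1.2
```

```bash
python3 - <<'E'
from h import *
from scipy.optimize import brentq
arc(-220,-270,5)
R=.0095 # handle contact radius
def touch(b):  # handle angle for block angle b (deg): smallest lag giving touch
    c=.058*np.array([np.cos(np.radians(b)),np.sin(np.radians(b))])
    def g(l):
        h=.058*np.array([np.cos(np.radians(b-l)),np.sin(np.radians(b-l))]);q=np.maximum(np.abs(h-c)-[.0095,.019],0);return np.hypot(*q)-R
    return b-brentq(g,5,60)
for b in(-220,-230,-250,-270,-280,-290,-296,-300,-305,-310,-315):print(b,round(touch(b),1))
E
```

```text
t 8.3 [0.505  0.2906 0.1595] [-3.141   0.0011  0.0024] ang 138.739114373655 r 0.05852105859962293 F [-2.1259 -1.5798 -0.191 ]
-230 [ 0.0067 -0.0058  0.    ]
-240 [ 0.015  -0.0116  0.    ]
-250 [ 0.0242 -0.0159  0.    ]
-260 [ 0.0339 -0.0185  0.    ]
-270 [ 0.044  -0.0194  0.    ]
-220 -244.0
-230 -251.6
-250 -269.2
-270 -289.1
-280 -300.1
-290 -312.0
-296 -320.0
-300 -325.9
-305 -333.5
-310 -340.0
-315 -345.6
```

Request:
arm_command(
  moves=[
    [[0.007, -0.006, 0], [0, 0, 0], 0],
    [[0.015, -0.012, 0], [0, 0, 0], 0],
    [[0.024, -0.016, 0], [0, 0, 0], 0],
    [[0.034, -0.019, 0], [0, 0, 0], 0],
    [[0.044, -0.019, 0], [0, 0, 0], 0],
  ],
)

```text
time: 8.8
tool_pos: [0.5493, 0.3091, 0.1591]
tool_rot: [-3.141, 0.001, 0.002]
contact_force: [-3.0, 0.1, -2.1]
opening: 0.0003
grip_force: 1.5
```

```bash
python3 - <<'E'
from h import *
arc(-270,-295,5)
E
```

```text
t 8.8 [0.5493 0.3091 0.1591] [-3.141   0.0015  0.0024] ang 89.73132615810151 r 0.057097783645866346 F [-3.015   0.109  -2.0817]
-275 [ 0.0048 -0.0007  0.    ]
-280 [ 0.0098 -0.      0.    ]
-285 [ 0.0147  0.0011 -0.    ]
-290 [ 0.0196  0.0026 -0.    ]
-295 [ 0.0242  0.0045 -0.    ]
```

Request:
arm_command(
  moves=[
    [[0.005, -0.001, 0], [0, 0, 0], 0],
    [[0.01, 0, 0], [0, 0, 0], 0],
    [[0.015, 0.001, 0], [0, 0, 0], 0],
    [[0.02, 0.003, 0], [0, 0, 0], 0],
    [[0.024, 0.0045, 0], [0, 0, 0], 0],
  ],
)

```text
time: 9.3
tool_pos: [0.5731, 0.3033, 0.1595]
tool_rot: [3.141, 0.001, 0.002]
contact_force: [-4.5, -0.5, -3.1]
opening: 0.0005
grip_force: 2.2
```

```bash
python3 - <<'E'
from h import *
import cv2
a=robot.read_camera("top")[160:300,170:300,::-1]
b=robot.read_camera("scene")[140:270,200:300,::-1]
c=np.zeros((570,790,3),np.uint8);c[:560,:520]=cv2.resize(a,None,fx=4,fy=4);c[:351,520:790]=cv2.resize(b,None,fx=2.7,fy=2.7);cv2.imwrite("pics/c4.png",c)
arc(-295,-310,3)
for an in (20,30,40):
    h=[H[0]+.058*np.cos(np.radians(an)),H[1]+.058*np.sin(np.radians(an)),.193]
    print(an,(proj("top",h)-[170,160])*4,(proj("scene",h)-[200,140])*2.7+[520,0])
E
```

```text
t 9.4 [0.5737 0.3033 0.1597] [-3.1415 -0.0006  0.0012] ang 64.25139296826808 r 0.05694073178678761 F [-2.2979  0.4149 -1.2492]
-300 [ 0.0043  0.0011 -0.    ]
-305 [ 0.0085  0.0038 -0.    ]
-310 [ 0.0125  0.0069 -0.    ]
20 [159.0359 114.2497] [655.0382  97.1554]
30 [140.9157 121.5622] [645.722   96.4053]
40 [124.2321 131.7549] [636.1245  96.195 ]
```

View pics/c4.png

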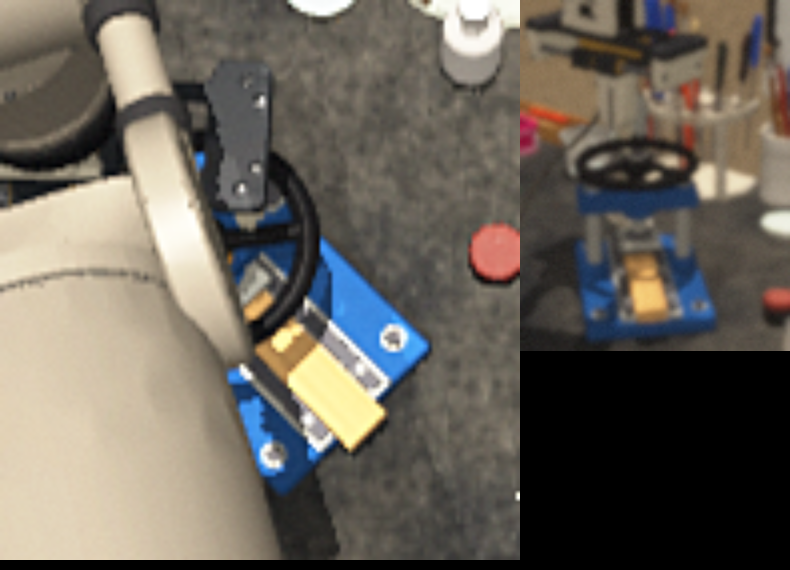

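The handle is hidden, but the right spoke at crop (300,232) sits about 15–20° short of its start. I'll push the last bit a little short, then back off to look.

Request:
arm_command(
  moves=[
    [[0.002, 0.0005, 0], [0, 0, 0], 0],
    [[0.004, 0.001, 0], [0, 0, 0], 0],
    [[0.006, 0.002, 0], [0, 0, 0], 0],
    [[0.008, 0.0035, 0], [0, 0, 0], 0],
    [[0.01, 0.005, 0], [0, 0, 0], 0],
  ],
)

```text
time: 9.9
tool_pos: [0.5835, 0.2989, 0.1599]
tool_rot: [-3.141, -0.001, 0.002]
contact_force: [-2.3, 0.8, -2.1]
opening: 0.0004
grip_force: 1.6
```

Request:
arm_command(
  moves=[
    [[0, 0, 0], [0, 0, 0], 0],
    [[-0.012, -0.005, 0], [0, 0, 0], 0],
    [[-0.03, -0.008, 0], [0, 0, 0], 0],
    [[-0.03, -0.008, -0.04], [0, 0, 0], 0],
    [[-0.03, -0.008, -0.085], [0, 0, 0], 0],
  ],
)

```text
time: 10.4
tool_pos: [0.5516, 0.3066, 0.2447]
tool_rot: [3.14, 0.002, 0.002]
contact_force: [0.8, 0.8, -0.1]
opening: 0.0007
grip_force: 0.0
```

Request:
arm_command(
  moves=[
    [[0, 0.03, -0.02], [0, 0, 0], 0],
    [[-0.02, 0.075, -0.02], [0, 0, 0], 0],
    [[-0.05, 0.12, -0.02], [0, 0, 0], 0],
    [[-0.08, 0.155, -0.02], [0, 0, 0], 0],
    [[-0.115, 0.19, -0.02], [0, 0, 0], 0],
  ],
)

```text
time: 10.9
tool_pos: [0.4374, 0.1149, 0.2653]
tool_rot: [3.141, -0.003, 0.002]
contact_force: [0.8, -0.2, 1.3]
opening: 0.0004
grip_force: 0.0
```

```bash
python3 - <<'E'
from h import *
import cv2
a=robot.read_camera("top")[170:290,170:290,::-1];cv2.imwrite("pics/c5.png",cv2.resize(a,None,fx=5,fy=5,interpolation=cv2.INTER_CUBIC))
print(robot.observe()["tool_pos"],robot.observe()["contact_force"])
E
```

```text
[0.4309 0.1116 0.2643] [-4.2418 -1.6561 -0.8888]
```

View pics/c5.png

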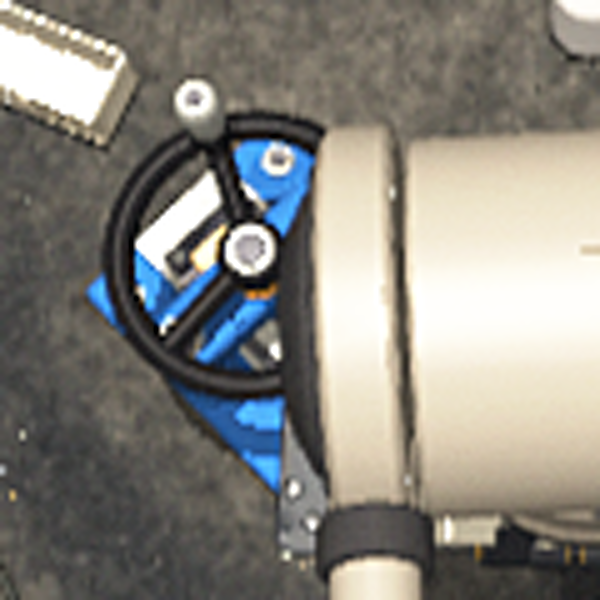

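Against the start (hub 250,244; handle top 197,90 in this crop), the hub is now at (250,247) and the handle top at (195,98).

```bash
python3 - <<'E'
from h import *
f=lambda x,y,z:onz("top",170+(x+.5)/5-.5,170+(y+.5)/5-.5,z)
for h,g,z in(((250,244),(197,90),0),((250,247),(195,98),-.006)):
    a=f(*h,.158+z);b=f(*g,.1985+z);print(a,b,np.degrees(np.arctan2(*(b-a)[1::-1])),np.degrees(np.arctan2(*(b[:2]-H)[::-1])))
E
```

```text
[0.5484 0.2522 0.158 ] [0.6039 0.2726 0.1985] 20.206845646679515 20.60243854158677
[0.5484 0.253  0.152 ] [0.6022 0.2742 0.1925] 21.60036516258759 22.69422631827891
```

The handle is within about 2° of one full turn. I'll let the arm settle and hand in.

Request:
arm_command(
  moves=[
    [[-0.01, 0.01, 0], [0, 0, 0], 0],
    [[-0.01, 0.01, 0], [0, 0, 0], 0],
    [[-0.01, 0.01, 0], [0, 0, 0], 0],
    [[-0.01, 0.01, 0], [0, 0, 0], 0],
    [[-0.01, 0.01, 0], [0, 0, 0], 0],
  ],
)

```text
time: 11.45
tool_pos: [0.4291, 0.107, 0.2645]
tool_rot: [-3.141, -0.0, 0.003]
contact_force: [0.5, -0.3, 0.5]
opening: 0.0004
grip_force: 0.0
```

```bash
python3 -c "
from cell import robot
print(robot.observe()['contact_force']);print(robot.hand_in())"
```

```text
[ 0.51277287 -0.30319113  0.47047441]
the job is handed in; nothing more can be done
None
```

I pushed the batten home against the stop, turned the wheel one full turn clockwise (handle within about 2° of its start by camera), moved the arm clear and handed in at about 11.5 s; no verdict was shown, and the pad's force on the strip was not measured.

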